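# Index a light-sensor turntable to the globe lamp

### The arm

A 7-joint arm with a two-finger parallel gripper is mounted at the origin on the work surface. World frame = base frame: x ahead of the robot, y to its left, z up, the work surface at z = 0. Lengths are in mm, angles in rad, forces in N, time in s.
With the tool pointing down it reaches from about 400 to 875 mm from the base axis. Payload 4.4 kg.
Tool frame: the origin (TCP) lies on the centre line of the jaws, within the pads' length; the fingertips stand 25 mm ahead of it and the grasp point (between the pads) lies 6 mm ahead of it; x points along the fingers, y is the direction in which the jaws open and shut, and the axes are right-handed (so a half turn about x gives the same grasp; the last joint's range is limited). The gripper opens to 85 mm and grips with 20 to 120 N. Pads are 22 mm wide; open, the fingers measure 114 mm over their backs; the gripper's body (76 mm by 85 mm) begins 54 mm behind the grasp point. The pads swing forward as they close: fully open they stand 13 mm farther back than shut.
Start: joints at [1.092, 0.628, 0.038, 1.517, -0.027, 0.996, -0.02], TCP at [260.791, -595.403, 256.313] pointing down, gripper open.
Joint ranges: [-3.06, 3.06], [-0.37, 2.12], [-1.25, 1.32], [0.18, 2.47], [-1.1, 4.24], [0.23, 1.98], [-2.94, 2.94]. Speed limits (rad/s): [2.57, 2.57, 3.14, 3.14, 3.14, 3.14, 3.14].

### API

Orientations are given as [roll, pitch, yaw] about the fixed x, y, z axes, in that order (R = Rz(yaw) Ry(pitch) Rx(roll)).
In Python, from cell import * gives the robot as it stands. The module is installed in compiled form; this text tells all that it offers.
- The arm moves only by the tool jog_arm, never from a script. Its argument "series" is a list of rows, each a list of 3 entries, a list of its own where there are three numbers: the turn, a rotation vector about the tool's x, y, z in degrees, then the shift along the tool's x, y, z in mm, then the gripper's target within -1 to 1 (shut at 1, half-way at 0, fully open at -1). In form: [[[rx, ry, rz], [dx, dy, dz], hand], ...]. A call has 1 to 8 rows; each row shifts and turns the commanded pose from where the row before left it, along the tool's axes as they then stand; what a row does not reach is not made up. A row lasts 1/8 s, in which the tool goes at most 62.5 mm and 10.7 degrees, less where a joint would pass 70% of its speed; a pose out of reach is approached as far as the arm can. A call is refused whole if a number of a shift passes 62.5 or a number of a turn 10.7, either way. A call with a gripper value outside its range is refused whole. The fingers move at their own pace and stop on an object; the grip force is fixed at half the most. Time passes only in rows, so rows that do not move let the fingers close. It gives the time, the measured TCP pose, the force and the opening at its end, in the units of the state.
- read_state(): the state, without advancing time (a new reading comes with each control period).
- get_image(name): name is "scene" or "top" or "wrist"; returns a dict with "img" (480x640x3 uint8, red, green, blue), "range_z" (480x640 float32, mm along the optical axis (not along the pixel's ray), 0 where there is no reading), "fovy" (degrees; the focal length in pixels is half the picture's height over the tangent of half this angle, whatever the lens; pixels are square), "cx", "cy" (the principal point, pixels), "cam_to_world" (4x4, takes a point from camera to world coordinates). Camera axes: x right, y up, looking along -z (the intrinsics and any distortion apply to the point x, -y, -z); pixel columns grow to the right and rows downward; lengths in mm; the calibration is good to about 2 mm. A picture is of the moment at which its call begins.
- finish_job(): hands the job in, once; it reports no verdict.
The state is a dict: "clock": time; "qpos": joint angles; "qd": joint speeds; "tau": joint torques, N m; "eef_pos": TCP position; "tool_rot": TCP orientation; "force": force on the tool from outside, world axes, zero at the start; "torque": the same for the moment, N m; "width": finger opening in mm.
Only numpy, scipy, OpenCV 4.12 (cv2) and the standard library are available. Lean on these libraries where they do the work, as an engineer would, in place of code of your own. Each camera call takes 0.05 s, during which the arm holds its last target. There are 200 camera calls.

### The job

On the lamp-comparison bench, turn the light sensor by one hole so that its tube faces the lamp with the round globe bulb: draw the index pin up by its black knob, swing the wheel round, and let the pin drop fully home in the hole that belongs to that direction. Then let go.

Things in the scene. Friction and masses are not known exactly. Their poses are not given: they have to be found in the camera images.
- wheel: Steel wheel, 120 mm across, on a square plate 250 mm wide with 8 holes 45 degrees apart on a 100 mm radius. Turns freely about a vertical axis, 109 degrees each way. Origin: on the axis at the plate's top, 20 mm above the table. +x is where the sensor looks: a black tube above it, from -20 to 85 mm along x, top at 86 mm. An ear on the -x side, top at 20 mm, carries the index pin at 100 mm.
- knob_grip (a point): Centre of the round black upright knob on top of the index pin, at the end of the wheel's ear, opposite to the way the tube looks: 28 mm in diameter, 34 mm tall, gripped from above; 72 mm above the table when the pin is home. It rises straight with the pin and goes round with the wheel at 100 mm from the axis. A shorter loose knob on a steel foot on the table is not it.
- plunger (a joint): Height of the pin, m: 0 fully home in its hole, 0.028 upper stop. A spring pulls it down, 4 N at home, 7 N at 0.02. The pin, 12 mm thick with a round end, enters the hole 16 mm deep: above 0.016 the wheel is free (0.021 is ample). Let go within 10 mm of a hole's centre (15 mm wide, countersunk to 33 mm) it centres itself and drops home; elsewhere it rests on the plate at 0.016.
- globe_center (a point): Centre of the globe bulb, a frosted ball 60 mm in diameter, 86 mm above the table, on a dark socket on a 64 mm terracotta grid tile; fixed. Three lamps stand 233 mm from the wheel's axis, 45 degrees apart, each straight in line with a hole's setting: at the start the tube looks at the middle one (cone bulb); the globe lamp is on its left or right, one with a slim tube bulb on the other side.
There are look-alikes about, which are no part of the job. What is shaped like the part that bears globe_center but blue is not meant.

How it is judged:
By the outcome, as a careful person would: the job done as asked, in the order asked, and still so for the second after the job is handed in, with the robot touching nothing.
It also fails if it takes over 38 s, if anything falls off the work surface, if the arm or the gripper's body presses on something with over 40 N, if the wrist force passes 120 N, or if a joint passes its speed limit or range.

## Working session

There is one attempt and no reset: what is moved stays moved. The work goes in short steps, Python scripts to look and compute and a tool call to move; the robot and the scene stay as the last step left them, time stands still between calls to the robot, and variables do not carry over. Pictures are saved under pics/ and viewed, about 8 in all and at most 12, crops included, and the job is handed in when it is done.

Besides the shell and the picture viewer there is one more tool, called after "Request:" as name(argument=value, ...), one argument or row to a line, values as JSON. jog_arm: Moves the arm, as the interface text tells. Its arguments: {"type":"object","properties":{"series":{"type":"array"}},"required":["series"]}

```bash
mkdir -p pics; cat > h.py <<'E'
from cell import *
import numpy as np, cv2
def grab(name,tag):
    d=get_image(name); cv2.imwrite(f'pics/{tag}.png',d['img'][:,:,::-1]); np.savez(f'{tag}.npz',**d); return d
def world(d):
    f=240/np.tan(np.radians(float(d['fovy']))/2); v,u=np.mgrid[0:480,0:640]; z=d['range_z']
    P=np.stack([(u-d['cx'])/f*z,-(v-d['cy'])/f*z,-z],-1); T=d['cam_to_world']
    return P@T[:3,:3].T+T[:3,3]
E
python3 - <<'E'
from h import *
s=read_state(); print({k:np.round(v,3) for k,v in s.items()})
for n in('scene','top'):
    d=grab(n,n+'0'); print(n,d['fovy'],d['cx'],d['cy'],[k for k in d]); print(np.round(d['cam_to_world'],3))
E
```

```text
{'clock': np.float64(0.0), 'qpos': array([ 1.092,  0.629,  0.038,  1.518, -0.027,  0.996, -0.02 ]), 'qd': array([ 0.   ,  0.   ,  0.   ,  0.001, -0.001, -0.001,  0.   ]), 'tau': array([ 1.0000e-03, -5.6340e+01,  1.2260e+00, -1.9344e+01,  1.1000e-02,
        1.1000e-02, -0.0000e+00]), 'eef_pos': array([ 260.515, -594.858,  255.382]), 'tool_rot': array([-1.543,  1.569,  2.011]), 'force': array([0.001, 0.214, 0.337]), 'torque': array([ 0.036, -0.014, -0.008]), 'width': np.float64(85.47)}
scene 42.39191665013034 320.45037225862586 239.57758542670294 ['img', 'range_z', 'fovy', 'cx', 'cy', 'cam_to_world']
[[-3.490000e-01 -6.080000e-01  7.140000e-01  1.257931e+03]
 [ 9.370000e-01 -2.400000e-01  2.530000e-01  2.536880e+02]
 [ 1.700000e-02  7.570000e-01  6.530000e-01  6.248960e+02]
 [ 0.000000e+00  0.000000e+00  0.000000e+00  1.000000e+00]]
top 43.01493132427126 323.9354190403728 237.50748582291473 ['img', 'range_z', 'fovy', 'cx', 'cy', 'cam_to_world']
[[-2.00000e-02  9.96000e-01 -8.70000e-02  5.35614e+02]
 [-1.00000e+00 -2.00000e-02  7.00000e-03  6.71320e+01]
 [ 5.00000e-03  8.70000e-02  9.96000e-01  9.85462e+02]
 [ 0.00000e+00  0.00000e+00  0.00000e+00  1.00000e+00]]
```

View pics/top0.png

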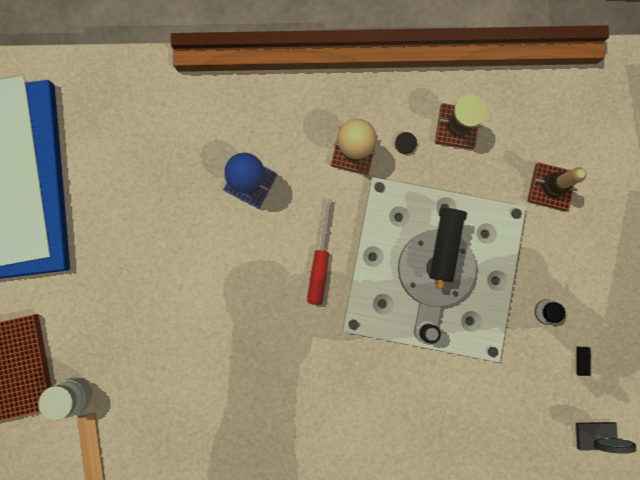

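View pics/scene0.png

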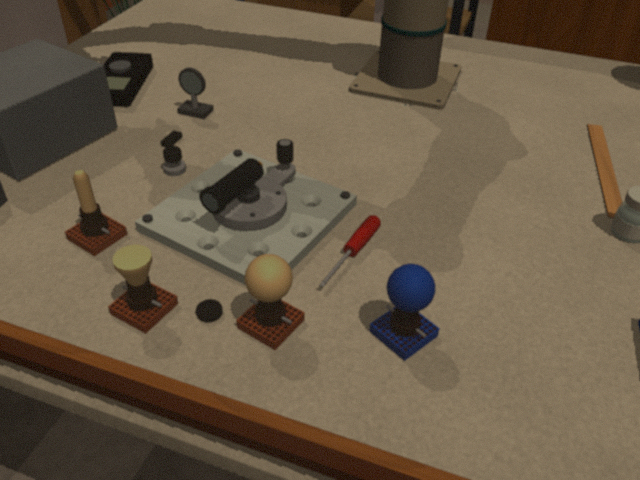

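The top picture shows the knob at about (430,334), the tube pointing at the cone lamp (470,110), and the orange globe to its left at (357,138). The slim tube bulb (570,180) is on the right. The blue ball (245,172) and the loose knob (550,312) are decoys.

```bash
python3 - <<'E'
from h import *
d=dict(np.load('top0.npz')); W=world(d); img=d['img'].astype(int)
def at(u,v,r=2): return np.round(np.median(W[v-r:v+r+1,u-r:u+r+1].reshape(-1,3),0),1)
cs=[(379,187),(516,213),(493,352),(353,325)]
C=np.array([at(*c) for c in cs]); print('corners',C,'mean',C.mean(0))
for h in [(398,216),(485,233),(373,257),(495,281),(383,303),(470,321)]: print('hole',h,at(*h))
hs=[(373,257),(495,281)]; print('table',at(250,300),at(560,400))
def blob(u,v,r,zlo,zhi):
    m=np.zeros((480,640),bool); m[v-r:v+r,u-r:u+r]=1; m&=(W[...,2]>zlo)&(W[...,2]<zhi); p=W[m]; c,R=cv2.minEnclosingCircle(p[:,:2].astype(np.float32)); return m.sum(),np.round(p.mean(0),1),np.round(c,1),round(R,1),p
k=blob(430,334,22,80,100); print('knob',k[:4], k[4][:,2].min(),k[4][:,2].max())
g=blob(357,138,30,85,140)[4]
A=np.c_[2*g,np.ones(len(g))]; s=np.linalg.lstsq(A,(g**2).sum(1),rcond=None)[0]; print('globe',s[:3],np.sqrt(s[3]+s[:3]@s[:3]))
t=blob(450,245,50,90,130); print('tube',t[:4])
p=t[4][:,:2]; print('tube dir',cv2.fitLine(p.astype(np.float32),cv2.DIST_HUBER,0,.01,.01).ravel())
print('cone',blob(470,110,22,80,140)[:4])
E
```

```text
corners [[ 698.3  -28.6   26.9]
 [ 652.4 -244.9   27.1]
 [ 435.3 -198.9   26.6]
 [ 481.6   18.2   27. ]] mean [ 566.9  -113.55   26.9 ]
hole (398, 216) [654.4 -60.4   1.8]
hole (485, 233) [ 623.9 -200.9    2.6]
hole (373, 257) [588.4 -17.9   2.8]
hole (495, 281) [ 545.7 -213.2    1.9]
hole (383, 303) [514.2 -32.1   2.5]
hole (470, 321) [ 482.7 -170.7    2.2]
table [523.4 181.4   1.2] [ 355.4 -309.3    1.4]
knob (np.int64(296), array([470.4, -90.9,  89.7]), array([470.2, -91.6]), 13.9) 80.76557985540728 94.18031761235488
globe [762.18556586  10.11536283  88.38142943] 29.078889372927602
tube (np.int64(1762), array([ 598.8, -117.8,  100.6]), array([ 595. , -117.1]), 59.6)
tube dir [ 9.7992700e-01 -1.9935675e-01  5.9690527e+02 -1.1695217e+02]
cone (np.int64(832), array([ 798.7, -159.5,   97.8]), array([ 799.9, -160.5]), 24.7)
```

```bash
cat >> h.py <<'E'
from scipy.spatial.transform import Rotation as Ro
AX=np.array([567.5,-114.]); H=-12.
def knob(a,r=100): a=np.radians(H+180+a); return AX+r*np.array([np.cos(a),np.sin(a)])
def to(p,jaw=None):
    s=read_state(); R=Ro.from_euler('xyz',s['tool_rot']).as_matrix(); p=np.array(p,float)
    y=np.degrees(np.arctan2(R[1,1],R[0,1])); print('clock',round(s['clock'],2),'pos',s['eef_pos'].round(1),'jaw yaw',y.round(1),'axis',R[:,0].round(3),'F',s['force'].round(1),'w',s['width'].round(1),'q',s['qpos'].round(2))
    print('local shift',(R.T@(p-s['eef_pos'])).round(1))
    if jaw is not None: print('turn about tool x',[round(-((jaw-y+90)%180-90),1)])
E
python3 - <<'E'
from h import *
print(knob(0),knob(45)); to([*knob(0),170],78)
E
```

```text
[469.68523993 -93.20883092] [ 483.63294321 -168.4639035 ]Traceback (most recent call last):
  File "<stdin>", line 2, in <module>
  File "h.py", line 14, in to
    y=np.degrees(np.arctan2(R[1,1],R[0,1])); print('clock',round(s['clock'],2),'pos',s['eef_pos'].round(1),'jaw yaw',y.round(1),'axis',R[:,0].round(3),'F',s['force'].round(1),'w',s['width'].round(1),'q',s['qpos'].round(2))
                                                                                                                                                                                   ^^^^^^^^^^^^^^^^
AttributeError: 'float' object has no attribute 'round'
```

```bash
sed -i "s/s\['width'\].round(1)/round(s['width'],1)/" h.py; python3 - <<'E'
from h import *
to([470,-92.5,170],78)
E
```

```text
clock 0.1 pos [ 260.6 -594.9  255.5] jaw yaw -66.3 axis [-0.001  0.002 -1.   ] F [ 0.3 -0.1  0.1] w 85.1 q [ 1.09  0.63  0.04  1.52 -0.03  1.   -0.02]
local shift [  86.1 -376.1 -393.4]
turn about tool x [np.float64(35.7)]
```

Request:
jog_arm(
  series=[
    [[0,0,0],[0,-38,-39],-1],
    [[0,0,0],[0,-38,-39],-1],
    [[0,0,0],[0,-38,-39],-1],
    [[0,0,0],[0,-38,-39],-1],
    [[0,0,0],[0,-38,-39],-1],
    [[0,0,0],[0,-38,-39],-1],
    [[0,0,0],[0,-38,-39],-1],
    [[0,0,0],[0,-38,-39],-1],
  ],
)

```text
clock: 1.1
eef_pos: [425.0, -190.1, 256.2]
tool_rot: [-2.938, 1.571, 0.616]
force: [1.5, -0.0, -0.1]
width: 85.5
```

Request:
jog_arm(
  series=[
    [[0,0,0],[0,-36,-39],-1],
    [[0,0,0],[0,-36,-39],-1],
    [[8.9,0,0],[0,0,0],-1],
    [[8.9,0,0],[0,0,0],-1],
    [[8.9,0,0],[0,0,0],-1],
    [[9,0,0],[0,0,0],-1],
    [[0,0,0],[0,0,0],-1],
    [[0,0,0],[0,0,0],-1],
  ],
)

```text
clock: 2.1
eef_pos: [467.1, -94.4, 256.2]
tool_rot: [-0.063, 1.571, 2.871]
force: [-0.9, -0.4, -0.7]
width: 85.3
```

```bash
python3 - <<'E'
from h import *
to([470,-92.5,170],78)
grab('wrist','w1')
E
```

```text
clock 2.1 pos [467.1 -94.4 256.2] jaw yaw -101.9 axis [-0.  0. -1.] F [-0.9 -0.4 -0.7] w 85.3 q [ 0.03  0.39  0.15  1.99 -0.08  0.77 -1.55]
local shift [86.2 -2.5 -2.5]
turn about tool x [np.float64(0.1)]
```

Request:
jog_arm(
  series=[
    [[0,0,0],[40,-2.5,-2.5],-1],
    [[0,0,0],[46,0,0],-1],
    [[0,0,0],[46,0,0],-1],
    [[0,0,0],[30,0,0],-1],
    [[0,0,0],[16,0,0],-1],
    [[0,0,0],[0,0,0],-1],
    [[0,0,0],[0,0,0],-1],
  ],
)

```text
clock: 3.02
eef_pos: [470.6, -92.8, 78.9]
tool_rot: [-2.908, 1.57, 0.024]
force: [0.9, 0.2, 0.2]
width: 85.7
```

```bash
python3 - <<'E'
from h import *
to([470,-92.5,78],78)
d=grab('top','t1');e=grab('scene','s1')
cv2.imwrite('pics/c1.png',np.hstack([cv2.resize(d['img'][240:440,330:530],(400,400)),cv2.resize(e['img'][80:280,180:380],(400,400))])[:,:,::-1])
E
```

```text
clock 3.02 pos [470.6 -92.8  78.9] jaw yaw -102.0 axis [ 0.001  0.    -1.   ] F [0.9 0.2 0.2] w 85.7 q [ 0.09  0.7   0.07  2.13 -0.15  0.32 -1.5 ]
local shift [ 0.9 -0.1  0.7]
turn about tool x [np.float64(-0.0)]
```

View pics/c1.png

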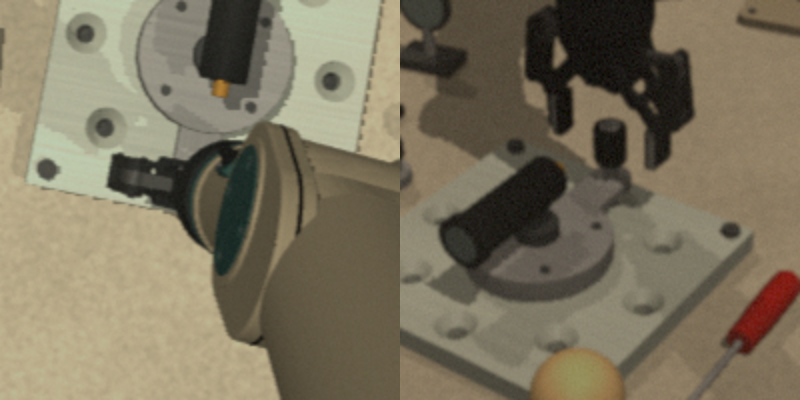

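The right crop shows the knob (610,145) between the open fingers. Closing now.

Request:
jog_arm(
  series=[
    [[0,0,0],[0,0,0],1],
    [[0,0,0],[0,0,0],1],
    [[0,0,0],[0,0,0],1],
    [[0,0,0],[0,0,0],1],
    [[0,0,0],[0,0,0],1],
    [[0,0,0],[0,0,0],1],
    [[0,0,0],[0,0,0],1],
    [[0,0,0],[0,0,0],1],
  ],
)

```text
clock: 4.12
eef_pos: [470.2, -92.6, 78.6]
tool_rot: [-2.747, 1.571, 0.184]
force: [-0.2, 0.3, 5.4]
width: 26.8
```

Request:
jog_arm(
  series=[
    [[0,0,0],[-6,0,0],1],
    [[0,0,0],[-6,0,0],1],
    [[0,0,0],[-6,0,0],1],
    [[0,0,0],[-5,0,0],1],
    [[0,0,0],[0,0,0],1],
    [[0,0,0],[0,0,0],1],
  ],
)

```text
clock: 4.88
eef_pos: [470.2, -92.5, 101.2]
tool_rot: [-2.546, 1.571, 0.385]
force: [2.2, 0.2, -8.4]
width: 26.5
```

```bash
python3 - <<'E'
from h import *
to([470,-92.5,101],78)
e=grab('scene','s2')
cv2.imwrite('pics/c2.png',cv2.resize(e['img'][80:230,200:350],(600,600),interpolation=2)[:,:,::-1])
E
```

```text
clock 4.88 pos [470.2 -92.5 101.2] jaw yaw -102.0 axis [ 0.  0. -1.] F [ 2.2  0.2 -8.4] w 26.5 q [ 0.08  0.65  0.09  2.12 -0.14  0.38 -1.5 ]
local shift [ 0.2 -0.   0.2]
turn about tool x [np.float64(-0.0)]
```

View pics/c2.png

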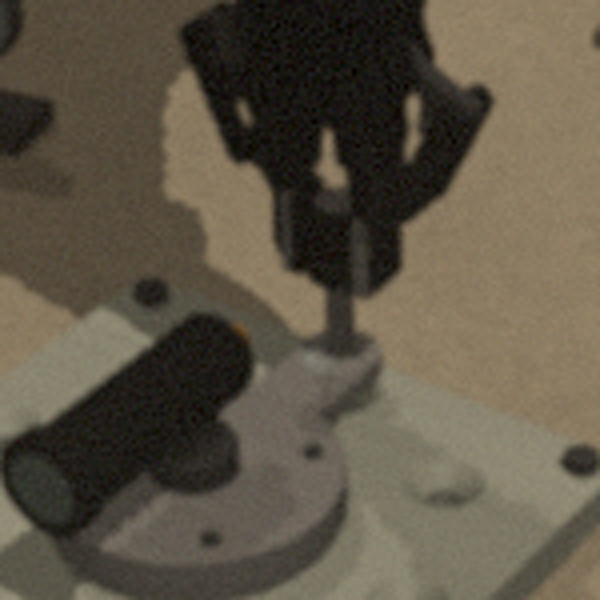

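Lifted 22.5 mm with a spring-like pull of 8 N, and the pin is visible above the ear. I'll swing in 5° chords counter-clockwise and check partway.

Request:
jog_arm(
  series=[
    [[-5,0,0],[0,8.71,-0.38],1],
    [[-5,0,0],[0,8.71,-0.38],1],
    [[-5,0,0],[0,8.71,-0.38],1],
    [[0,0,0],[0,0,0],1],
  ],
)

```text
clock: 5.42
eef_pos: [468.3, -118.7, 101.2]
tool_rot: [-2.117, 1.57, 1.075]
force: [3.1, 2.5, -8.4]
width: 26.5
```

```bash
python3 - <<'E'
from h import *
to([*knob(15),101],93)
E
```

```text
clock 5.42 pos [ 468.3 -118.7  101.2] jaw yaw -87.1 axis [ 0.     0.001 -1.   ] F [ 3.1  2.5 -8.4] w 26.5 q [ 0.18  0.65  0.02  2.11 -0.03  0.38 -1.3 ]
local shift [0.2 0.5 0.6]
turn about tool x [np.float64(-0.1)]
```

On the arc, so the shift uses the axes before the turn. Continuing with the remaining 30°.

Request:
jog_arm(
  series=[
    [[-5,0,0],[0,8.71,-0.38],1],
    [[-5,0,0],[0,8.71,-0.38],1],
    [[-5,0,0],[0,8.71,-0.38],1],
    [[-5,0,0],[0,8.71,-0.38],1],
    [[-5,0,0],[0,8.71,-0.38],1],
    [[-5,0,0],[0,8.71,-0.38],1],
    [[0,0,0],[0,0,0],1],
    [[0,0,0],[0,0,0],1],
  ],
)

```text
clock: 6.42
eef_pos: [484.1, -167.0, 101.2]
tool_rot: [-2.24, 1.57, 1.475]
force: [3.8, 2.0, -8.8]
width: 26.9
```

```bash
python3 - <<'E'
from h import *
to([*knob(45),101],123)
d=grab('top','t3'); W=world(d); m=np.zeros((480,640),bool); m[180:320,340:520]=1; m&=(W[...,2]>88)&(W[...,2]<112)&(d['img'].max(-1)<70); m&=(np.hypot(W[...,0]-AX[0],W[...,1]-AX[1])<95)
print(m.sum(),cv2.fitLine(W[m][:,:2].astype(np.float32),cv2.DIST_HUBER,0,.01,.01).ravel())
cv2.imwrite('pics/t3c.png',cv2.resize(d['img'][80:380,320:620],(600,600))[:,:,::-1])
E
```

```text
clock 6.42 pos [ 484.1 -167.   101.2] jaw yaw -57.1 axis [ 0.     0.001 -1.   ] F [ 3.8  2.  -8.8] w 26.9 q [ 0.36  0.68 -0.13  2.03  0.19  0.45 -0.9 ]
local shift [0.2 1.  1.1]
turn about tool x [np.float64(-0.1)]
1722 [ 8.4045643e-01  5.4187912e-01  5.8994202e+02 -9.5501045e+01]
```

View pics/t3c.png

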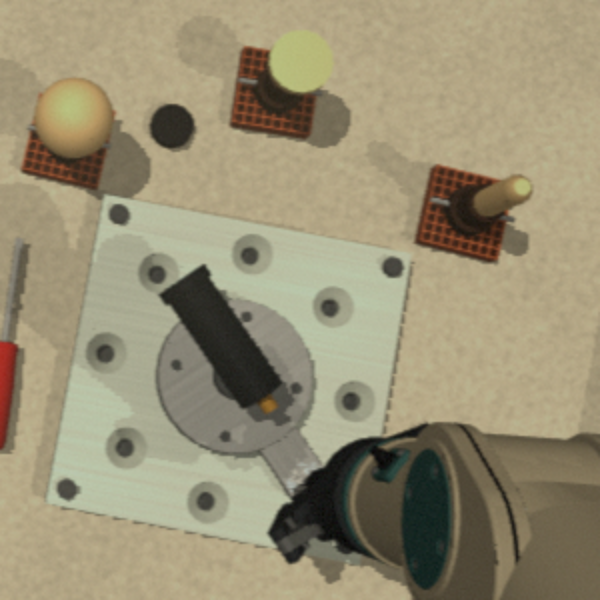

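The tube now points at the globe (fit 32.8°, wanted about 33°). I'll lower most of the way, then release.

Request:
jog_arm(
  series=[
    [[0,0,0],[5,0.5,0.5],1],
    [[0,0,0],[5,0,0],1],
    [[0,0,0],[5,0,0],1],
    [[0,0,0],[5,0,0],1],
    [[0,0,0],[0,0,0],1],
  ],
)

```text
clock: 7.1
eef_pos: [484.5, -167.8, 81.0]
tool_rot: [-3.027, 1.57, 0.69]
force: [3.4, 3.4, -4.3]
width: 26.6
```

Still about 4 N downward pull, so the pin is in the hole and not resting on the plate. Releasing.

Request:
jog_arm(
  series=[
    [[0,0,0],[0,0,0],-1],
    [[0,0,0],[0,0,0],-1],
    [[0,0,0],[0,0,0],-1],
    [[0,0,0],[0,0,0],-1],
    [[0,0,0],[0,0,0],-1],
    [[0,0,0],[0,0,0],-1],
  ],
)

```text
clock: 7.85
eef_pos: [483.8, -168.5, 81.3]
tool_rot: [-0.289, 1.571, -2.855]
force: [0.1, 0.1, 0.5]
width: 85.4
```

Request:
jog_arm(
  series=[
    [[0,0,0],[-20,0,0],-1],
    [[0,0,0],[-40,0,0],-1],
    [[0,0,0],[-50,0,0],-1],
    [[0,0,0],[-50,0,0],-1],
    [[0,0,0],[0,-50,40],-1],
    [[0,0,0],[0,50,50],-1],
    [[0,0,0],[0,50,0],-1],
    [[0,0,0],[0,50,0],-1],
  ],
)

```text
clock: 8.85
eef_pos: [466.1, -295.4, 241.7]
tool_rot: [1.891, 1.57, -0.676]
force: [0.3, -0.6, -0.2]
width: 85.5
```

Request:
jog_arm(
  series=[
    [[0,0,0],[0,50,0],-1],
    [[0,0,0],[0,50,0],-1],
    [[0,0,0],[0,50,0],-1],
    [[0,0,0],[0,0,0],-1],
    [[0,0,0],[0,0,0],-1],
  ],
)

```text
clock: 9.48
eef_pos: [547.0, -418.7, 240.6]
tool_rot: [-1.492, 1.569, 2.225]
force: [-0.5, 0.4, 0.8]
width: 85.1
```

```bash
python3 - <<'E'
from h import *
to([*knob(45),101],123)
d=grab('top','t4'); W=world(d); 
r=np.hypot(W[...,0]-AX[0],W[...,1]-AX[1])
m=(W[...,2]>88)&(W[...,2]<112)&(d['img'].max(-1)<70)&(r<95)
print(m.sum(),cv2.fitLine(W[m][:,:2].astype(np.float32),cv2.DIST_HUBER,0,.01,.01).ravel())
k=knob(45); m=(np.hypot(W[...,0]-k[0],W[...,1]-k[1])<25)&(W[...,2]>75)&(W[...,2]<140); p=W[m]; print('knob',k,len(p),p.mean(0),np.percentile(p[:,2],[5,50,75,95]),cv2.minEnclosingCircle(p[:,:2].astype(np.float32)))
d0=np.load('top0.npz'); W0=world(d0); k=knob(0); m=(np.hypot(W0[...,0]-k[0],W0[...,1]-k[1])<25)&(W0[...,2]>75); print('before',np.percentile(W0[m][:,2],[5,50,75,95]))
e=grab('scene','s4')
cv2.imwrite('pics/c4.png',np.hstack([cv2.resize(d['img'][80:380,320:620],(400,400)),cv2.resize(e['img'][110:310,120:320],(400,400))])[:,:,::-1])
E
```

```text
clock 9.47 pos [ 547.  -418.7  240.6] jaw yaw -57.0 axis [-0.001  0.002 -1.   ] F [-0.5  0.4  0.8] w 85.1 q [ 0.7   0.71 -0.17  1.41  0.13  1.04 -0.48]
local shift [ 140.2 -244.1  -83. ]
turn about tool x [np.float64(-0.0)]
1741 [ 8.3250540e-01  5.5401695e-01  5.8935614e+02 -9.5634132e+01]
knob [ 483.63294321 -168.4639035 ] 318 [ 484.53559488 -166.08409374   89.08868873] [79.57347305 90.00318525 91.2357938  93.24082676] ((484.2666320800781, -167.53456115722656), 14.033167839050293)
before [82.5324091  90.06169718 91.0348454  92.60016309]
```

View pics/c4.png

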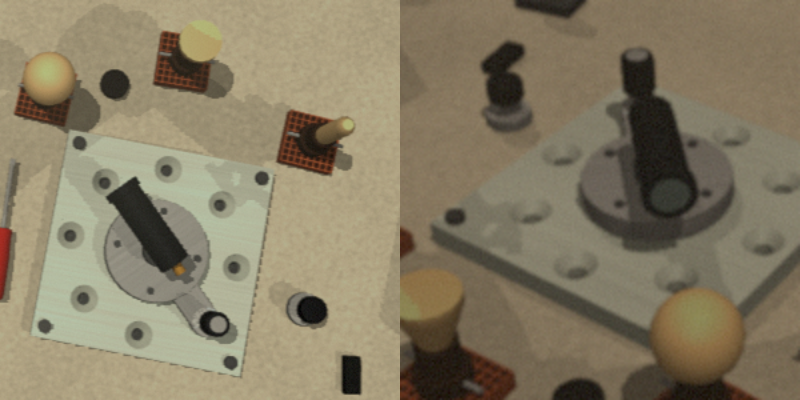

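The knob top is at 90.0 mm, the same as before the move, so the pin is home. The tube heading is 33.6° and it faces the globe. Handing in.

```bash
python3 -c "
from cell import *
print(finish_job())"
```

```text
the job is handed in; nothing more can be done
None
```

I turned the sensor one hole (45° counter-clockwise from above) so its tube faces the globe lamp. I drew the pin up by its knob about 22 mm, swung the wheel round, lowered the pin into the hole, let go and backed off. It took about 9.5 s of the 38 s allowed.

The last checks, all made after letting go, agreed with each other:
- **Direction:** the tube's heading measures 33.6°. The hole setting is about 33°, and the globe measured about 32.5° from the axis.
- **Pin:** the knob top is at 90.0 mm (median), against 90.1 mm before the start, so the pin is fully home.
- **Position:** the knob is within about 1 mm of where that hole should put it.
- **Robot:** the gripper is open and clear, and the force reading is about zero.

No check failed. `finish_job()` reported no verdict.

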